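Turn over the glaze-sample leaf

TASK

Two glaze-sample stands sit on the potter's bench, each with a stiff hinged leaf lying on the side to the robot's right. With the fingertips only, never pinching, gently push the leaf with the three round tiles up from under its free edge, over its spine, and press it down until it lies flat on the other side. Do not lift or shift its stand, leave the leaf with the square tiles and everything else as they are, and finish clear of everything.

Things in the scene. Friction and masses are not known exactly. Their poses are not given: they have to be found in the camera images.
- round_book: Stand whose leaf carries three round tiles (30 mm across, one row parallel to the spine, 1.5 mm proud on both faces). Concrete plinth 100 (x) x 112 (y) x 66 mm high, 2.4 kg, loose on the bench. Origin: centre of its underside. z up, y along the spine, -x points to the side where the leaf starts (about to the robot's right, world -y, within 0.15 rad).
- round_spine (a point): Middle of the round-tile stand's spine: a steel rod along y across the middle of the plinth's top, its axis 70 mm above the bench; axes as the stand's.
- round_edge (a point): Middle of the round-tile leaf's free edge, at mid-thickness, 115 mm from the spine axis; turns with the leaf. Leaf: stiff plywood, 8 mm thick, 100 mm wide along the spine, 0.16 kg, mid-plane through the spine axis, wood from 10 to 115 mm out. Lying level it overhangs the plinth by 65 mm, with 66 mm free beneath.
- round_leaf (a joint): Angle of the round-tile leaf: 0 = level on the starting side (stand's -x), pi/2 = upright, pi = flat on the other side; stops at 0 and pi. Starts at 0 to 0.2. Dry friction (about 0.16 N m) holds it at any angle: it neither falls nor swings; 2 to 4 N near the tiles turns it.
- square_book: The other sample stand, of the same make and size, whose leaf carries four rectangular tiles (22 x 36 mm, two rows of two): leave alone. Origin and axes as for the first. The two stands are one behind the other as seen from the robot, in either order.
- square_edge (a point): Middle of the free edge of the square-tile leaf, 115 mm from its spine, which starts lying on the right-hand side too, 0 to 0.2 rad above level: leave alone.
- cup: Bystander: fired clay cup, 60 mm across, 62 mm high; origin at the centre of its underside.
- slip_bowl: Bystander: clay bowl, 124 mm across, 60 mm high; origin at the centre of its underside.
- vase: Bystander: small vase with a closed top, 84 mm across, 100 mm high; origin at the centre of its underside.
- brush: Bystander: glaze brush lying on the bench; origin under its middle.
- glaze_jar: Bystander: white glaze jar, 64 mm across, 85 mm high; origin at the centre of its underside.
- rib: Bystander: dark wooden throwing rib, 90 x 50 x 12 mm, lying flat; origin at the centre of its underside.
Things that resemble listed ones, but are neither listed nor needed, are in the scene too. What is shaped like the round_book but green or yellow is not meant.

How it is judged:
By the outcome, as a careful person would: the job done as asked, in the order asked, and still so for the second after the job is handed in, with the robot touching nothing.
It also fails if it takes over 38 s, if anything falls off the work surface, if the arm or the gripper's body presses on something with over 40 N, if the wrist force passes 120 N, or if a joint passes its speed limit or range.

ROBOT

A 6-joint arm with a two-finger parallel gripper is mounted at the origin on the work surface. World frame = base frame: x ahead of the robot, y to its left, z up, the work surface at z = 0. Lengths are in mm, angles in rad, forces in N, time in s.
With the tool pointing down it reaches from about 375 to 900 mm from the base axis. Payload 3.1 kg.
Tool frame: the origin (TCP) lies on the centre line of the jaws, within the pads' length; the fingertips stand 17 mm ahead of it and the grasp point (between the pads) lies 2 mm behind it; z points along the fingers, y is the line along which they close (so a half turn about z gives the same grasp; the last joint's range is limited). The gripper opens to 87 mm and grips with 3 to 60 N. Pads are 19 mm wide; open, the fingers measure 117 mm over their backs; the gripper's body (75 mm by 190 mm) begins 51 mm behind the grasp point.
Start: joints at [-1.442, 0.527, 1.433, -0, 1.181, -0.178], TCP at [189.375, -595.596, 239.548] pointing down, gripper open.
Joint ranges: [-3.08, 3.08], [-0.75, 2.2], [0.22, 2.44], [-1.43, 4.57], [0, 2.65], [-2.85, 2.85]. Speed limits (rad/s): [2.79, 2.79, 3.14, 3.14, 3.14, 3.14].

INTERFACE

Orientations are given as a 3x3 rotation matrix whose columns are the frame's x, y, z axes.
In Python, from cell import ctrl, camera, get_calibration gives the robot as it stands.
- The arm moves only by the shell command python3 -m crank 'ROWS'. ROWS is JSON, a list of rows, each a list of 3 entries, a list of its own where there are three numbers: the shift along the tool's x, y, z in units of 60 mm (1.0 is 60 mm), then the turn, a rotation vector about the tool's x, y, z in units of 6 degrees (1.0 is 6 degrees), then the closure, from -1 (fully open) to 1 (shut). In form: [[[tx, ty, tz], [wx, wy, wz], hand], ...]. A call has exactly 10 rows; each row is the pose to reach, as a shift and turn from the pose commanded when the call began, along the tool's axes at that moment; what a row does not reach only later rows make up. A row lasts 1/8 s, in which the tool goes at most 62.5 mm and 10.7 degrees, less where a joint would pass 70% of its speed; a pose out of reach is approached as far as the arm can. A call with a gripper value outside its range is refused whole. The fingers move at their own pace and stop on an object; the grip force is fixed at half the most. Time passes only in rows, so rows that repeat a pose let the fingers close, or fill a call up. It gives the time, the measured TCP pose, the force, the opening and the grip force at its end, in the units of the state.
- ctrl.observe(): the state, without advancing time (a new reading comes with each control period).
- camera(name): name is "scene" or "top" or "wrist"; returns the picture (384x512x3 uint8, blue, green, red); there is no depth.
- get_calibration(name): a dict with "K" (3x3 intrinsics, pixels), "R" (3x3) and "t" (3): a world point X has camera coordinates R X + t. Camera axes: x right, y down, z forward; pixel columns grow to the right and rows downward; lengths in mm; the calibration is good to about 2 mm. A picture is of the moment at which its call begins: read the wrist's pose just before it. get_calibration takes no time and is no camera call; for the wrist camera it gives the pose at the moment of the call.
- ctrl.job_done(): hands the job in; it is judged then, once.
The state is a dict: "t": time; "joint_pos": joint angles; "dq": joint speeds; "joint_torque": joint torques, N m; "eef_pos": TCP position; "ee_rot": TCP orientation; "contact_force": force on the tool from outside, world axes, zero at the start; "torque": the same for the moment, N m; "grip_width": finger opening in mm; "grip_force": force on a finger pad.
Only numpy, scipy, OpenCV 4.12 (cv2) and the standard library are available. Lean on these libraries where they do the work, as an engineer would, in place of code of your own. Each camera call takes 0.05 s, during which the arm holds its last target. There are 200 camera calls.

## Working session

There is one attempt and no reset: what is moved stays moved. The work goes in short steps, Python scripts to look and compute and a shell command to move; the robot and the scene stay as the last step left them, time stands still between calls to the robot, and variables do not carry over. Pictures are saved under pics/ and viewed, at most 10 in all, crops included, and the job is handed in when it is done.

```bash
mkdir -p pics; ls; python3 - <<'E'
from cell import ctrl,camera,get_calibration
import cv2,numpy as np
np.set_printoptions(precision=4,suppress=True)
for n in("scene","top"):
    im=camera(n);cv2.imwrite(f"pics/{n}0.png",im)
    c=get_calibration(n);print(n,np.array(c["K"]),np.array(c["R"]),c["t"])
s=ctrl.observe();print(s)
E
```

```text
pics
scene [[362.7257   0.     254.1421]
 [  0.     362.7257 196.8839]
 [  0.       0.       1.    ]] [[-0.2448  0.9695  0.0077]
 [ 0.5685  0.1499 -0.8089]
 [-0.7854 -0.1936 -0.5879]] [  84.7979 -245.7101 1393.2206]
top [[473.7644   0.     257.6256]
 [  0.     473.7644 177.7965]
 [  0.       0.       1.    ]] [[-0.0205 -0.9996  0.0193]
 [-0.9972  0.0191 -0.0724]
 [ 0.072  -0.0208 -0.9972]] [  31.1395  546.7353 1231.5034]
{'t': 0.1, 'joint_pos': array([-1.4415,  0.5284,  1.4338,  0.    ,  1.1814, -0.1785]), 'dq': array([ 0.0006, -0.0015, -0.003 ,  0.0006,  0.0007, -0.0002]), 'joint_torque': array([ -0.0004, -44.0988, -17.715 ,   0.0636,   0.0534,  -0.    ]), 'eef_pos': array([ 189.3139, -594.9712,  238.6664]), 'ee_rot': array([[ 0.953 ,  0.303 , -0.0003],
       [ 0.303 , -0.953 ,  0.002 ],
       [ 0.0004, -0.002 , -1.    ]]), 'contact_force': array([ 0.637 ,  0.2555, -0.0225]), 'torque': array([ 0.0251, -0.0288, -0.0151]), 'grip_force': 0.0, 'grip_width': 87.42717291124968}
```

View pics/top0.png

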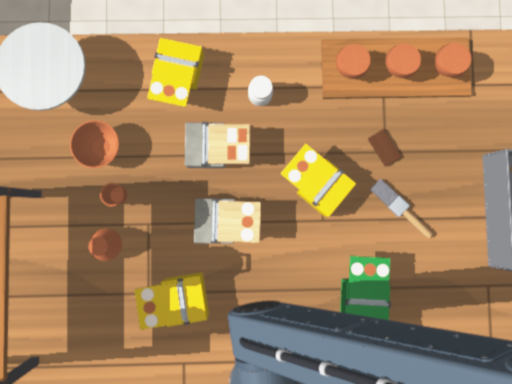

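View pics/scene0.png

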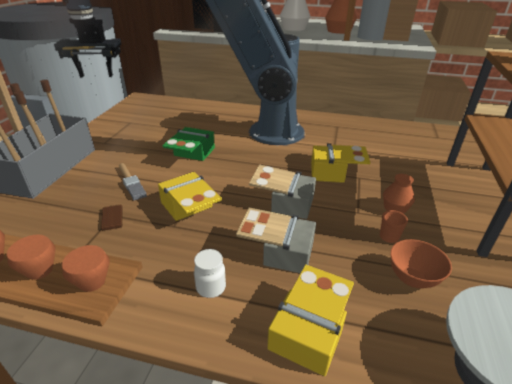

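The top view has the two grey stands one behind the other at about (220,145) and (228,221), with light wooden leaves to the right. The yellow stands at (175,72), (318,180), (172,300) and the green one at (368,290) are lookalikes. The round-tile candidate is the grey stand at (228,221), with a row of three circles at x≈247. I'll confirm it in an enlarged crop.

```bash
python3 - <<'E'
import cv2,numpy as np
a=cv2.imread("pics/top0.png")[110:260,180:280];b=cv2.imread("pics/scene0.png")[155:275,230:325]
a=cv2.resize(a,(400,600),interpolation=cv2.INTER_CUBIC);b=cv2.resize(b,(400,505),interpolation=cv2.INTER_CUBIC)
o=np.zeros((600,800,3),np.uint8);o[:,:400]=a;o[:505,400:]=b
cv2.imwrite("pics/crop.png",o)
E
```

```text
(no output)
```

View pics/crop.png

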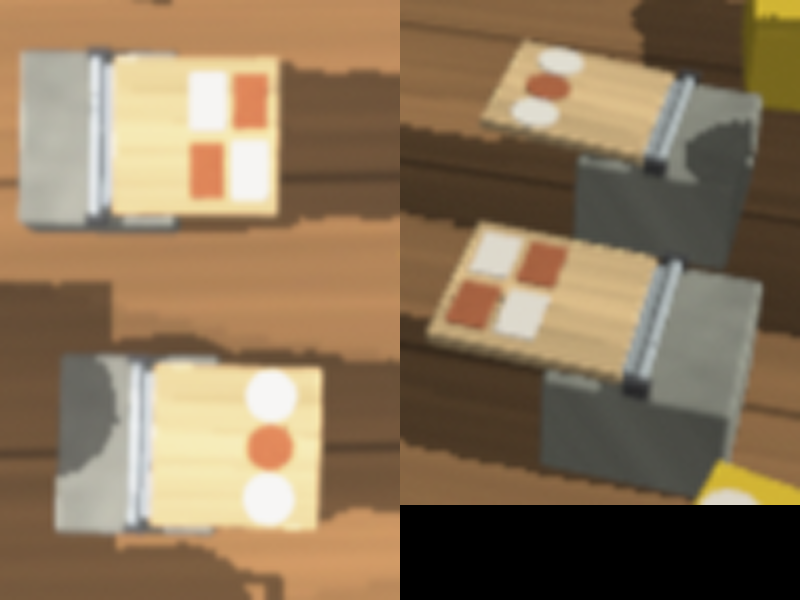

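Crop confirms it. The lower stand in the top view has three round tiles at (247,209), (247,222) and (247,235). The other stand carries four square tiles. Next I triangulate the leaf corners and spine ends.

```bash
cat > h.py <<'E'
import numpy as np,cv2
from cell import ctrl,camera,get_calibration
np.set_printoptions(precision=1,suppress=True)
def P(n):
    c=get_calibration(n);return np.array(c["K"])@np.c_[np.array(c["R"]),np.array(c["t"])]
def tri(a,b,n1="top",n2="scene"):
    X=cv2.triangulatePoints(P(n1),P(n2),np.array(a,float).reshape(2,1),np.array(b,float).reshape(2,1));return (X[:3]/X[3]).ravel()
def ray(n,p,z):
    c=get_calibration(n);R=np.array(c["R"]);C=-R.T@np.array(c["t"])
    d=R.T@np.linalg.inv(np.array(c["K"]))@np.array([*p,1.]);return C+d*(z-C[2])/d[2]
E
python3 - <<'E'
from h import *
def s(x,y):return((x-400)/4.21+230,y/4.21+155)
def t(x,y):return(x/4+180,y/4+110)
D={"edge+x":((322,367),(482,124)),"edge-x":((318,529),(522,38)),"sp+x":((142,358),(655,165)),"sp-x":((137,530),(686,75)),
"tileM":((270,447),(548,87)),"plin+x+y":((62,355),(738,182)),
"SQedge-x":((278,215),(482,224)),"SQedge+x":((280,57),(430,335)),"SQsp-x":((97,222),(672,262)),"SQsp+x":((99,52),(637,383))}
for k,(a,b) in D.items():
    X=tri(t(*a),s(*b));print(k,X,"on z=70:",ray("top",t(*a),70))
# cup/others rough
for k,p,z in(("bowl",(95,145),60),("cup",(113,195),62),("vase",(105,245),100),("brush",(395,205),10),("yell_low",(170,300),70),("yell_mid",(318,180),70),("rib",(385,148),12),("jar",(260,88),85)):print(k,ray("top",p,z))
E
```

```text
edge+x [482.2  17.5  79.4] on z=70: [482.8  15.3  70. ]
edge-x [382.2  21.1  85.1] on z=70: [381.4  20.   70. ]
sp+x [490.4 130.1  73.7] on z=70: [490.8 128.7  70. ]
sp-x [383.4 134.1  74.4] on z=70: [383.2 133.3  70. ]
tileM [433.2  50.3  82.1] on z=70: [433.2  49.1  70. ]
plin+x+y [493.4 180.9  72.2] on z=70: [493.7 178.9  70. ]
SQedge-x [578.6  43.   76.8] on z=70: [579.7  41.2  70. ]
SQedge+x [679.1  40.3  77.6] on z=70: [681.1  38.   70. ]
SQsp-x [577.2 156.5  70.7] on z=70: [577.4 155.9  70. ]
SQsp+x [685.  154.   75.5] on z=70: [686.2 153.3  70. ]
bowl [636.1 434.2  60. ]
cup [507.6 387.8  62. ]
vase [384.8 396.2 100. ]
brush [ 468.3 -344.5   10. ]
yell_low [244.2 244.8  70. ]
yell_mid [ 535.1 -131.8   70. ]
rib [ 621.4 -323.2   12. ]
jar [770.8  10.9  85. ]
```

The round stand's spine middle is near (437,132,72). Its free edge is near (432,19,82), so the leaf is about 0.1 rad up. The plan is to close the fingers, move high to the right of the leaf with the closing axis along the spine, tilt the tool about 50° and enter under the edge.

```bash
python3 -m crank '[[[0.5,-0.6,0],[0,0,-1],1],[[1.2,-1.4,0],[0,0,-2.4],1],[[1.9,-2.2,0],[0,0,-3.8],1],[[2.6,-3.0,0],[0,0,-5.2],1],[[3.3,-3.8,0],[0,0,-6.6],1],[[4.0,-4.6,0],[0,0,-8.0],1],[[4.7,-5.4,0],[0,0,-9.4],1],[[5.4,-6.2,0],[0,0,-10.8],1],[[5.9,-6.8,0],[0,0,-11.6],1],[[6.2,-7.2,0],[0,0,-12.06],1]]'; python3 -c "
from h import *
s=ctrl.observe();print(s['joint_pos']*100,s['eef_pos'],s['ee_rot']*100,s['contact_force'],s['t'])"
```

```text
t: 1.35
eef_pos: [413.2, -68.6, 239.4]
ee_rot: [[-0.005, 1.0, -0.0], [1.0, 0.005, 0.001], [0.001, -0.0, -1.0]]
contact_force: [0.7, -0.6, 0.4]
grip_width: 1.4
grip_force: 0.0
[-43.3  25.1 192.2   0.   96.9 -43.8] [413.2 -68.6 239.4] [[  -0.5  100.    -0. ]
 [ 100.     0.5    0.1]
 [   0.1   -0.  -100. ]] [ 0.7 -0.6  0.4] 1.35
```

```bash
python3 -m crank '[[[0,0,0],[0,0.8,0],1],[[0,0,0],[0,1.8,0],1],[[0,0,0],[0,2.8,0],1],[[0,0,0.1],[0,3.8,0],1],[[0.05,0,0.3],[0,4.8,0],1],[[0.1,0,0.6],[0,5.8,0],1],[[0.1,0,0.9],[0,6.8,0],1],[[0.15,-0.05,1.2],[0,7.6,0],1],[[0.15,-0.05,1.4],[0,8.33,0],1],[[0.15,-0.05,1.5],[0,8.33,0],1]]'; python3 -c "
from h import *
s=ctrl.observe();print(s['joint_pos']*100)
cv2.imwrite('pics/s1.png',np.hstack([camera('scene')[60:260,130:400],camera('top')[120:320,150:420]]))"
```

```text
t: 2.6
eef_pos: [410.0, -62.9, 148.1]
ee_rot: [[0.002, 1.0, 0.0], [0.642, -0.002, 0.766], [0.766, -0.002, -0.642]]
contact_force: [-0.4, 0.5, -0.1]
grip_width: 0.5
grip_force: 0.0
[ -83.    69.4  189.1   56.3  132.2 -119.2]
```

View pics/s1.png

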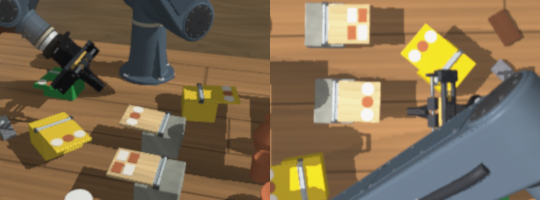

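The tool is tilted 50° to the right of the round leaf, clear of the yellow stand. Next it goes in under the edge along the finger direction.

```bash
python3 -m crank '[[[-0.15,0,0],[0,0,0],1],[[-0.25,0,0.2],[0,0,0],1],[[-0.25,0,0.5],[0,0,0],1],[[-0.25,0,0.8],[0,0,0],1],[[-0.25,0,1.1],[0,0,0],1],[[-0.25,0,1.4],[0,0,0],1],[[-0.25,0,1.6],[0,0,0],1],[[-0.25,0,1.8],[0,0,0],1],[[-0.25,0,1.93],[0,0,0],1],[[-0.25,0,1.93],[0,0,0],1]]'; python3 -c "
from h import *
s=ctrl.observe();print(s['joint_pos']*100)
a=camera('scene')[100:250,180:380];b=camera('top')[160:310,160:360]
cv2.imwrite('pics/s2.png',cv2.resize(np.hstack([a,b]),None,fx=2,fy=2))"
```

```text
t: 3.95
eef_pos: [411.8, 14.3, 61.6]
ee_rot: [[-0.002, 1.0, 0.003], [0.649, -0.001, 0.761], [0.761, 0.003, -0.649]]
contact_force: [0.7, -6.2, -2.3]
grip_width: 0.4
grip_force: 2.7
[ -70.7   86.2  199.8   72.7  106.2 -133. ]
```

View pics/s2.png

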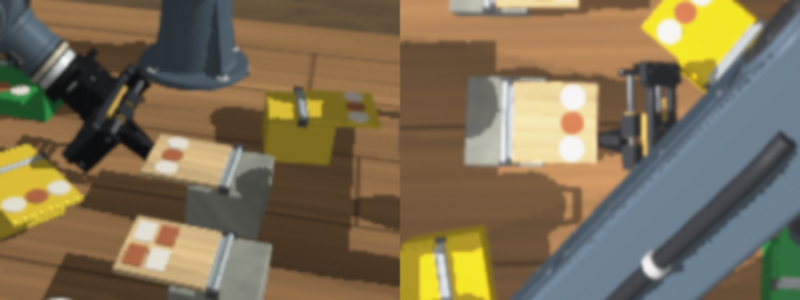

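The closed fingertips are under the free edge: about 6 N against the flank, and the stand has not moved. I'll compute the arc waypoints next.

```bash
cat > arc.py <<'E'
from h import *
import sys
# args: list of phi,theta,rho(deg,deg,mm), push extra p
def tcp(phi,th,rho,p=0,S=(132,71)):
    f,t=np.radians([phi,th]);S=np.array(S)
    u=np.array([-np.cos(f),np.sin(f)]);m=np.array([-np.sin(f),-np.cos(f)])
    d=np.array([np.sin(t),-np.cos(t)]);n=np.array([np.cos(t),np.sin(t)])
    if t>=np.pi/2-f: tip=S+rho*u+(5.5-p)*m-9.5*n
    else: tip=S+115*u+(4-p)*m-9.5*n+20*d
    if phi>150: tip=S+rho*u+(5.5-p)*m   # tip flat on face
    return tip-17*d
def table(rows):
    s=ctrl.observe();R=s['ee_rot'];q=s['eef_pos'];t0=np.degrees(np.arctan2(R[1,2],-R[2,2]))
    for r in rows:
        y,z=tcp(*r);w=np.array([410-q[0],y-q[1],z-q[2]])
        print(r,'tcp',np.array([y,z]),'units',np.round(R.T@w/60,2),'wy',round((r[1]-t0)/6,2))
E
python3 -c "
from arc import *
np.set_printoptions(precision=2,suppress=True)
table([(f,50,95) for f in (8,12,16,20,25,30,35,40,45,50,60,70)])"
```

```text
(8, 50, 95) tcp [13.75 73.84] units [ 0.15 -0.03 -0.14] wy 0.08
(12, 50, 95) tcp [14.87 81.79] units [ 0.26 -0.03 -0.21] wy 0.08
(16, 50, 95) tcp [16.54 89.65] units [ 0.38 -0.03 -0.27] wy 0.08
(20, 50, 95) tcp [18.76 97.37] units [ 0.5  -0.03 -0.33] wy 0.08
(25, 50, 95) tcp [ 22.28 106.77] units [ 0.66 -0.03 -0.39] wy 0.08
(30, 50, 95) tcp [ 26.6  115.83] units [ 0.82 -0.03 -0.43] wy 0.08
(35, 50, 95) tcp [ 31.69 124.48] units [ 0.98 -0.03 -0.46] wy 0.08
(40, 50, 95) tcp [ 36.56 131.5 ] units [ 1.12 -0.03 -0.47] wy 0.08
(45, 50, 95) tcp [ 41.81 137.94] units [ 1.26 -0.03 -0.47] wy 0.08
(50, 50, 95) tcp [ 47.59 143.89] units [ 1.4  -0.03 -0.47] wy 0.08
(60, 50, 95) tcp [ 60.61 154.17] units [ 1.67 -0.03 -0.41] wy 0.08
(70, 50, 95) tcp [ 75.21 162.04] units [ 1.93 -0.03 -0.31] wy 0.08
```

```bash
python3 -m crank '[[[0.08,0,-0.1],[0,0,0],1],[[0.15,0,-0.15],[0,0,0],1],[[0.25,0,-0.21],[0,0,0],1],[[0.37,0,-0.27],[0,0,0],1],[[0.5,0,-0.33],[0,0,0],1],[[0.66,0,-0.39],[0,0,0],1],[[0.82,0,-0.43],[0,0,0],1],[[0.98,0,-0.46],[0,0,0],1],[[1.12,0,-0.47],[0,0,0],1],[[1.12,0,-0.47],[0,0,0],1]]'; python3 -c "
from arc import *
s=ctrl.observe();print(s['joint_pos']*100)
a=camera('scene')[80:230,180:380];b=camera('top')[160:310,160:360]
cv2.imwrite('pics/s3.png',cv2.resize(np.hstack([a,b]),None,fx=2,fy=2))
table([(50,50,95),(60,50,95),(70,50,95),(80,48,93),(90,44,90),(100,38,86)])"
```

```text
t: 5.3
eef_pos: [409.1, 39.7, 134.1]
ee_rot: [[-0.001, 1.0, -0.002], [0.642, 0.002, 0.767], [0.767, -0.001, -0.642]]
contact_force: [-0.7, -0.4, -0.5]
grip_width: 0.1
grip_force: 0.0
[ -66.8   70.1  202.2   71.3  116.7 -121.6]
(50, 50, 95) tcp [ 47.6 143.9] units [ 0.2  0.  -0. ] wy -0.01
(60, 50, 95) tcp [ 60.6 154.2] units [0.5 0.  0.1] wy -0.01
(70, 50, 95) tcp [ 75.2 162. ] units [0.8 0.  0.2] wy -0.01
(80, 48, 93) tcp [ 91.4 165.9] units [1.  0.  0.3] wy -0.35
(90, 44, 90) tcp [107.9 166.6] units [1.2 0.  0.5] wy -1.01
(100, 38, 86) tcp [123.6 164.2] units [1.3 0.  0.8] wy -2.01
```

View pics/s3.png

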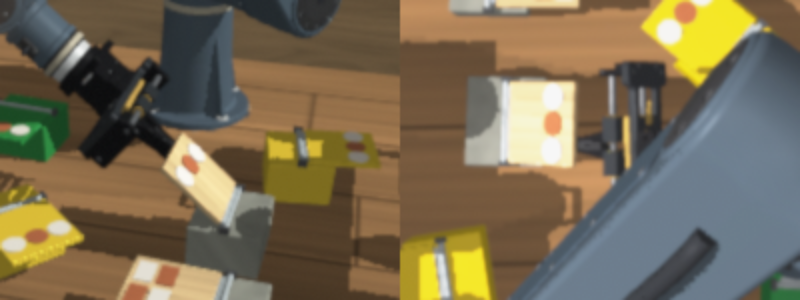

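The leaf is up at about 45°, following the fingers, and the stand is in place. Continuing over the top.

```bash
python3 -m crank '[[[0.1,0,0],[0,0,0],1],[[0.21,0,0],[0,0,0],1],[[0.34,0,0.02],[0,0,0],1],[[0.48,0,0.05],[0,0,0],1],[[0.61,0,0.1],[0,0,0],1],[[0.74,0,0.16],[0,0,0],1],[[0.96,0,0.32],[0,-0.35,0],1],[[1.15,0,0.52],[0,-1,0],1],[[1.28,0,0.75],[0,-2,0],1],[[1.28,0,0.75],[0,-2,0],1]]'; python3 -c "
from arc import *
np.set_printoptions(precision=2,suppress=True)
s=ctrl.observe();print(s['joint_pos'])
table([(110,32,82),(120,26,78),(130,20,72),(140,14,68),(150,8,64),(155,4,62),(160,0,62),(170,0,62),(180,0,62),(180,0,62,3)])"
```

```text
t: 6.65
eef_pos: [408.4, 124.8, 164.2]
ee_rot: [[-0.004, 1.0, -0.003], [0.787, 0.005, 0.617], [0.617, 0.0, -0.787]]
contact_force: [-0.4, -0.5, -0.2]
grip_width: 0.5
grip_force: 0.0
[-0.4   0.52  2.08  0.74  0.99 -0.96]
(110, 32, 82) tcp [137.81 159.32] units [0.12 0.03 0.2 ] wy -1.01
(120, 26, 78) tcp [150.25 152.41] units [0.21 0.03 0.42] wy -2.01
(130, 20, 72) tcp [159.33 142.42] units [0.23 0.03 0.64] wy -3.01
(140, 14, 68) tcp [167.23 133.12] units [0.24 0.03 0.84] wy -4.01
(150, 8, 64) tcp [172.9  123.28] units [0.21 0.03 1.03] wy -5.01
(155, 4, 62) tcp [184.68 119.15] units [0.32 0.03 1.21] wy -5.68
(160, 0, 62) tcp [188.38 114.37] units [0.32 0.03 1.31] wy -6.35
(170, 0, 62) tcp [192.1  104.18] units [0.27 0.03 1.48] wy -6.35
(180, 0, 62) tcp [194.   93.5] units [0.18 0.03 1.64] wy -6.35
(180, 0, 62, 3) tcp [194.   90.5] units [0.15 0.03 1.68] wy -6.35
```

```bash
python3 -m crank '[[[0.06,0,0.1],[0,-0.5,0],1],[[0.12,0,0.2],[0,-1,0],1],[[0.17,0,0.31],[0,-1.5,0],1],[[0.21,0,0.42],[0,-2,0],1],[[0.23,0,0.64],[0,-3,0],1],[[0.24,0,0.84],[0,-4,0],1],[[0.24,0,1.03],[0,-5,0],1],[[0.3,0,1.18],[0,-5.7,0],1],[[0.32,0,1.3],[0,-6.35,0],1],[[0.32,0,1.3],[0,-6.35,0],1]]'; python3 -c "
from arc import *
np.set_printoptions(precision=2,suppress=True)
a=camera('scene')[80:230,180:380];b=camera('top')[160:310,160:360]
cv2.imwrite('pics/s4.png',cv2.resize(np.hstack([a,b]),None,fx=2,fy=2))
table([(170,0,62),(180,0,62),(180,0,62,3)])"
```

```text
t: 7.9
eef_pos: [409.0, 185.7, 112.5]
ee_rot: [[-0.002, 1.0, -0.004], [1.0, 0.002, -0.002], [-0.002, -0.004, -1.0]]
contact_force: [0.3, -0.6, -0.5]
grip_width: 0.7
grip_force: 0.0
(170, 0, 62) tcp [192.1  104.18] units [0.12 0.01 0.14] wy 0.01
(180, 0, 62) tcp [194.   93.5] units [0.15 0.01 0.32] wy 0.01
(180, 0, 62, 3) tcp [194.   90.5] units [0.15 0.01 0.37] wy 0.01
```

View pics/s4.png

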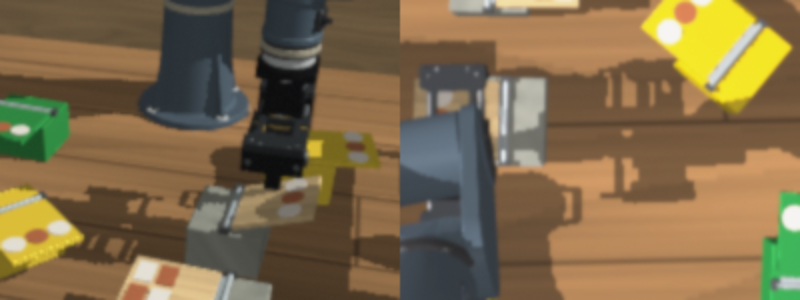

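The leaf is over the spine at about 160° and the stand is unmoved. Now I press it flat gently.

```bash
python3 -m crank '[[[0.03,0,0.03],[0,0,0],1],[[0.06,0,0.08],[0,0,0],1],[[0.1,0,0.13],[0,0,0],1],[[0.12,0,0.18],[0,0,0],1],[[0.13,0,0.23],[0,0,0],1],[[0.13,0,0.27],[0,0,0],1],[[0.13,0,0.3],[0,0,0],1],[[0.13,0,0.33],[0,0,0],1],[[0.13,0,0.35],[0,0,0],1],[[0.13,0,0.35],[0,0,0],1]]'
```

```text
t: 9.25
eef_pos: [409.9, 193.1, 92.3]
ee_rot: [[-0.0, 1.0, -0.0], [1.0, 0.0, -0.002], [-0.002, -0.0, -1.0]]
contact_force: [0.0, 0.3, -0.1]
grip_width: 0.5
grip_force: 0.0
```

```bash
python3 -m crank '[[[0,0,0.01],[0,0,0],1],[[0,0,0.02],[0,0,0],1],[[0,0,0.02],[0,0,0],1],[[0,0,0.03],[0,0,0],1],[[0,0,0.03],[0,0,0],1],[[0,0,0.04],[0,0,0],1],[[0,0,0.04],[0,0,0],1],[[0,0,0.05],[0,0,0],1],[[0,0,0.05],[0,0,0],1],[[0,0,0.05],[0,0,0],1]]'
```

```text
t: 10.5
eef_pos: [409.9, 193.2, 91.2]
ee_rot: [[-0.0, 1.0, 0.001], [1.0, 0.0, -0.002], [-0.002, 0.001, -1.0]]
contact_force: [-3.0, -0.5, 21.7]
grip_width: 0.6
grip_force: 10.3
```

The stop is reached at 22 N. I'll retreat straight up, then to the side, and check.

```bash
python3 -m crank '[[[0,0,-0.1],[0,0,0],1],[[0,0,-0.4],[0,0,0],1],[[0,0,-0.9],[0,0,0],1],[[0,0,-1.6],[0,0,0],1],[[0,0,-2.4],[0,0,0],1],[[-0.6,0,-2.8],[0,0,0],1],[[-1.5,0,-3],[0,0,0],1],[[-2.5,0,-3],[0,0,0],1],[[-3.5,0,-3],[0,0,0],1],[[-4.4,0,-3],[0,0,0],1]]'; python3 -m crank '[[[-0.8,0,0],[0,0,0],1],[[-1.6,0,0],[0,0,0],1],[[-2.3,0,0],[0,0,0],1],[[-2.8,0,0],[0,0,0],1],[[-3,0,0],[0,0,0],1],[[-3,0,0],[0,0,0],1],[[-3,0,0],[0,0,0],1],[[-3,0,0],[0,0,0],1],[[-3,0,0],[0,0,0],1],[[-3,0,0],[0,0,0],1]]'; python3 -c "
from h import *
a=camera('scene')[140:290,200:350];b=camera('top')[110:260,130:280]
cv2.imwrite('pics/s5s.png',a)
cv2.imwrite('pics/s5.png',cv2.resize(np.hstack([a,b]),(800,400),interpolation=cv2.INTER_CUBIC))"
```

```text
t: 11.75
eef_pos: [409.7, -72.4, 270.0]
ee_rot: [[0.001, 1.0, 0.0], [1.0, -0.001, -0.002], [-0.002, 0.0, -1.0]]
contact_force: [0.4, -0.6, 0.5]
grip_width: 0.5
grip_force: 0.0
t: 13.0
eef_pos: [410.1, -250.0, 270.4]
ee_rot: [[-0.001, 1.0, 0.0], [1.0, 0.001, -0.002], [-0.002, 0.0, -1.0]]
contact_force: [-0.1, 0.4, -0.5]
grip_width: 0.6
grip_force: 0.0
```

View pics/s5.png

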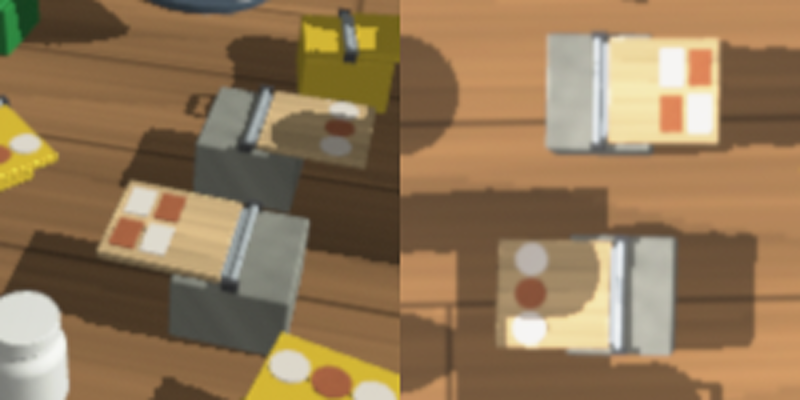

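The leaf now lies on the left side, with round tiles at (530,260), (530,293) and (530,330) in the right half of the crop. The square stand looks unchanged. I'll check numerically for flatness and for any stand shift.

```bash
python3 - <<'E'
from h import *
def s(x,y):return(x/2.667+200,y/2.667+140)
def t(x,y):return((x-400)/2.667+130,y/2.667+110)
for k,a,b in(("edge-x",(499,348),(375,106)),("edge+x",(498,241),(366,167)),("sp+x",(619,237),(248,148)),("sp-x",(616,352),(268,90))):print(k,tri(t(*a),s(*b)))
im=camera("top");o=cv2.imread("pics/top0.png");sc=camera("scene");so=cv2.imread("pics/scene0.png")
a=cv2.resize(o[190:255,155:275],None,fx=4,fy=4);b=cv2.resize(im[190:255,155:275],None,fx=4,fy=4)
c=cv2.resize(so[155:225,245:345],None,fx=3,fy=3);d=cv2.resize(sc[155:225,245:345],None,fx=3,fy=3)
O=np.zeros((530,800,3),np.uint8);O[:260,:480]=a;O[265:525,:480]=b;O[:210,490:790]=c;O[265:475,490:790]=d
cv2.imwrite("pics/cmp.png",O)
E
```

```text
edge-x [391.  251.7  75.6]
edge+x [491.  251.7  70. ]
sp+x [492.3 138.   72.3]
sp-x [384.8 142.   73.5]
```

View pics/cmp.png

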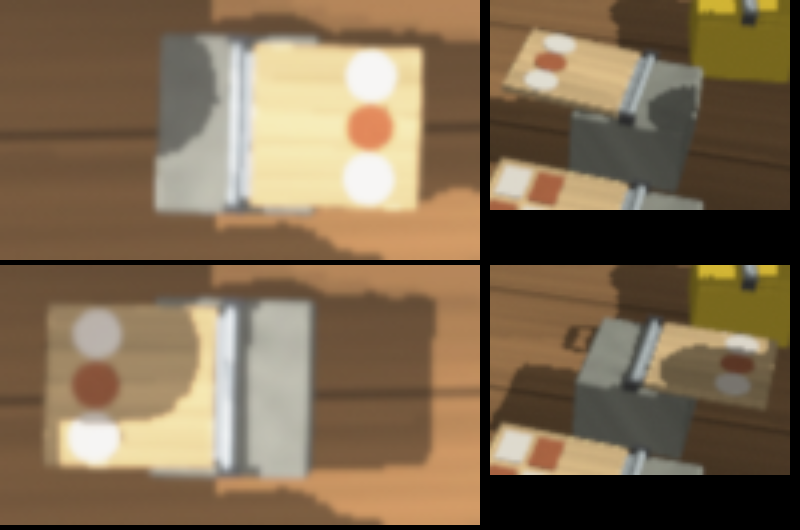

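The leaf is flat, with its edge at about 73 mm against the spine's 73 mm. I'll check whether the stand shifted slightly using sub-pixel plinth edges.

```bash
python3 - <<'E'
from h import *
im=camera("top");o=cv2.imread("pics/top0.png");sc=camera("scene");so=cv2.imread("pics/scene0.png")
# ECC on scene front-face patch (ring below leaf)
def ecc(A,B,box,model=cv2.MOTION_TRANSLATION):
    x0,y0,x1,y1=box
    a,b=[cv2.resize(cv2.cvtColor(i,cv2.COLOR_BGR2GRAY)[y0:y1,x0:x1],None,fx=4,fy=4,interpolation=cv2.INTER_CUBIC).astype(np.float32) for i in(A,B)]
    W=np.eye(2,3,dtype=np.float32)
    try:r,W=cv2.findTransformECC(a,b,W,model,(3,200,1e-6));return r,W[:,2]/4
    except cv2.error as e:return str(e)[:80]
np.set_printoptions(precision=2,suppress=True)
print("face L/R edges scene",ecc(so,sc,(268,196,316,211)),ecc(so,sc,(266,200,280,215)),ecc(so,sc,(300,195,318,215)))
print("sq ctrl scene",ecc(so,sc,(260,240,318,272)))
# profiles
g=lambda i:cv2.cvtColor(i,cv2.COLOR_BGR2GRAY)
for y in(200,206): print('scene',y,g(so)[y,266:318],'\n',g(sc)[y,266:318])
for y in(198,199,200,201): print('top',y,g(o)[y,190:240],'\n',g(im)[y,190:240])
E
```

```text
face L/R edges scene (0.7958259268828443, array([1.07, 0.92], dtype=float32)) (0.9931652806414583, array([0.39, 0.04], dtype=float32)) (0.7679263448521784, array([0.22, 5.73], dtype=float32))
sq ctrl scene (0.9998719361658328, array([-0.01,  0.  ], dtype=float32))
scene 200 [57 57 56 55 55 63 73 75 76 76 75 75 74 73 74 75 77 77 78 80 79 79 78 77
 76 76 76 75 74 75 74 74 74 73 72 71 70 70 70 70 72 72 70 66 64 65 63 60
 59 59 60 61] 
 [59 58 57 56 55 54 56 67 75 76 76 76 75 75 74 74 75 76 78 78 80 80 80 79
 78 77 77 76 75 74 75 75 75 75 75 73 72 71 72 71 72 72 72 72 70 66 67 66
 63 63 68 72]
scene 206 [57 56 57 57 58 64 74 76 75 75 74 75 75 75 75 75 74 73 74 75 76 77 78 80
 80 79 79 78 76 75 74 74 74 74 74 74 74 73 72 71 71 71 68 64 60 53 49 50
 49 48 49 50] 
 [57 58 57 57 57 58 64 73 76 76 75 74 75 75 76 76 75 75 73 74 75 77 77 79
 79 81 81 79 78 77 76 75 75 75 75 75 75 74 74 72 71 71 71 68 65 62 56 50
 50 50 50 51]
top 198 [ 84  82  83  83  83  86  90  91  90  89  89  89  89  93 103 110 113 114
 112 110 109 104  97  93  92  91  90  88  87  87  88  91  98 102 102 103
 103 102 101 101 
[... 800 characters left out ...]
77 186 192 193 194
 193 189 180 175 173 173 171 163 134 115 110 108 107 104] 
 [128 127 127 127 128 125 122 121 122 121 128 146 160 174 185 189 187 184
 177 150 127 141 166 148 118 104 105 112 123 140 169 180 181 180 178 176
 175 174 174 173 173 165 136 101  85  83  82  82  83  82]
top 201 [ 85  85  85  85  88  96 102 104 104 103 102 103 103 105 110 117 139 165
 175 176 174 168 167 183 181 146 116 116 149 191 209 213 217 223 224 224
 224 219 207 198 196 196 195 190 176 171 168 166 164 159] 
 [138 138 137 137 137 134 132 132 133 133 137 149 169 199 210 212 211 210
 204 161 135 174 216 186 132 108 108 122 151 167 181 187 186 185 184 182
 182 182 182 183 182 173 138 101  86  84  84  83  83  83]
```

The leaf is flat against its stop and the square stand is unchanged. The round stand crept about 4 mm along the push. Trying to push it back would risk more than it would gain, so I'm handing in.

```bash
python3 -c "
from cell import ctrl
print(ctrl.job_done())"
```

```text
the job is handed in; nothing more can be done
None
```

The round-tile leaf is over its spine and pressed flat on the other side, and I handed the job in at about 13 s; its stand slid about 4 mm along the push, which I left as it was, the square-tile stand did not move, I did not re-measure the other objects, and the arm finished clear.

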